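# Turn the agate slab face down onto the felt board

## Robot

A 7-joint arm with a two-finger parallel gripper is mounted at the origin on the work surface. World frame = base frame: x ahead of the robot, y to its left, z up, the work surface at z = 0. Lengths are in m, angles in rad, forces in N, time in s.
With the tool pointing down it reaches from about 0.4 to 0.85 m from the base axis. Payload 10.4 kg.
Tool frame: the origin (TCP) lies at the very end of the fingers, on their centre line; the grasp point (between the pads) lies 19 mm behind it; z points along the fingers, y is the line along which they close (so a half turn about z gives the same grasp; the last joint's range is limited). The gripper opens to 85 mm and grips with 20 to 120 N. Pads are 22 mm wide; open, the fingers measure 114 mm over their backs; the gripper's body (76 mm by 85 mm) begins 54 mm behind the grasp point. The pads swing forward as they close: fully open they stand 13 mm farther back than shut.
Start: joints at [-0.023, 0.332, -0.065, 1.46, 0.022, 1.35, -0.088], TCP at [0.625, 0, 0.231] pointing down, gripper open.
Joint ranges: [-2.6, 2.6], [-0.5, 2.12], [-1.47, 1.34], [0.16, 2.42], [-1.27, 4.41], [0.06, 2.06], [-2.6, 2.6]. Speed limits (rad/s): [2.22, 2.22, 2.79, 2.79, 3.14, 3.14, 3.14].

## Interface

Orientations are given as a unit quaternion [x, y, z, w].
In Python, from workcell import * gives the robot as it stands.
- The arm moves only by the tool step_arm, never from a script. Its argument "commands" is one flat list of numbers, 7 for each row, row after row: the finger opening in mm, from 0 to 85.4, then the shift along the world's x, y, z as a fraction of full scale, then the turn, a rotation vector about the world's x, y, z as a fraction of full scale. A call has exactly 10 rows; each row is the pose to reach, as a shift and turn from the pose commanded when the call began, turning the shorter way round; what a row does not reach only later rows make up. Full scale, the value 1, is 0.6 m for a shift and pi rad for a turn. A row lasts 1/8 s, in which the tool goes at most 62.5 mm and 10.7 degrees, less where a joint would pass 70% of its speed; a pose out of reach is approached as far as the arm can. A call with a number of a shift or a turn outside -1 to 1 is refused whole. A call with a gripper value outside its range is refused whole. The fingers move at their own pace and stop on an object; "squeeze" is the grip in N (left out, the last holds). Time passes only in rows, so rows that repeat a pose let the fingers close, or fill a call up. It gives the time, the measured TCP pose, the force, the opening and the grip force at its end, in the units of the state.
- get_obs(): the state, without advancing time (a new reading comes with each control period).
- camera(name): name is "scene" or "side" or "wrist"; returns the picture (384x512x3 uint8, red, green, blue); there is no depth.
- camera_params(name): a dict with "mtx" (3x3 intrinsics, pixels), "extrinsics" (4x4, takes a point from world to camera coordinates); the wrist camera has in their place "tool_from_camera" (4x4, takes a point from camera to tool coordinates, whose origin is the TCP and whose axes are the flange's). Camera axes: x right, y down, z forward; pixel columns grow to the right and rows downward; lengths in m; the calibration is good to about 2 mm. A picture is of the moment at which its call begins: read the wrist's pose just before it. camera_params takes no time and is no camera call.
- hand_in(): hands the job in; it is judged then, once.
The state is a dict: "clock": time; "joint_pos": joint angles; "joint_velocities": joint speeds; "tau": joint torques, N m; "position": TCP position; "ee_rot": TCP orientation; "ft_force": force on the tool from outside, world axes, zero at the start; "torque": the same for the moment, N m; "grip_width": opening from 0.0 (shut) to 1.0 (fully open); "grasp_force": force on a finger pad.
Only numpy, scipy, OpenCV 4.12 (cv2) and the standard library are available. Lean on these libraries where they do the work, as an engineer would, in place of code of your own. Each camera call takes 0.05 s, during which the arm holds its last target. There are 200 camera calls.

## Task

Turn the agate slab over onto the felt board with your fingertips: push it up against the near edge of the board, keep working it against that edge so that it tips up on its side there and goes over, polished face down, then push it on until the whole slab lies flat on the felt. Do not pick the slab up, and leave the dop pot, the amethyst and the dop stand where they are.

Things in the scene. Friction and masses are not known exactly. Their poses are not given: they have to be found in the camera images.
- slab: Loose agate slab 68 mm (x) by 96 mm (y), 10 mm thick, 0.13 to 0.21 kg, edges fully rounded (5 mm radius). Starts flat on the bench, sawn face down, robot side of the board, a long side towards the board's near edge (within 0.3 rad of parallel, gap 19 to 51 mm at its middle). Origin: centre of the sawn face; z points out of the banded polished face (up at the start); +x points to the board.
- slab_center (a point): Middle of the agate slab, halfway through its thickness (5 mm above the bench at the start, 15 mm when it lies on the felt). With the slab against the board, fingertips pressed firmly (about 9 N) on its rounded edge away from the board hardly slip: as they rise, that edge rises with them, the slab turning about its edge at the board. Pushed some 15 degrees past upright it falls over onto the felt by itself.
- slab_corner_a (a point): Corner of the agate slab's outline, at +34 mm in x and +48 mm in y of the slab's frame, halfway through its thickness.
- slab_corner_b (a point): Corner of the agate slab's outline, at +34 mm in x and -48 mm in y of the slab's frame, halfway through its thickness.
- slab_corner_c (a point): Corner of the agate slab's outline, at -34 mm in x and +48 mm in y of the slab's frame, halfway through its thickness.
- slab_corner_d (a point): Corner of the agate slab's outline, at -34 mm in x and -48 mm in y of the slab's frame, halfway through its thickness.
- board: Felt-faced maple resting board 150 mm (x) by 240 mm (y), 10 mm high, upright sides, grey felt on top right out to the edges. Heavy, on rubber feet; it does not move, and its near edge is the stop against which the slab is tipped. Origin: centre of its underside on the bench; x points away from the robot (turned up to 0.4 rad), so the near edge is the line x = -75 mm in its frame.
- pot: Loose squat brass dop pot, round, 90 mm across the rim, 46 mm high, with a black knob; stands left or right of the board. Leave it. Origin: centre of its underside.
- amethyst: Loose rough amethyst chunk with pointed crystals, about 60 by 50 mm, 52 mm high; stands on the other side of the board from the pot. Leave it. Origin: centre of its underside.
- stand: Loose slotted oak stand, 190 mm (x) by 60 mm (y), 54 mm high, with upright dop sticks reaching 142 mm above the bench; right of the work. Leave it. Origin: centre of its underside.
- quill: Grey cast-iron faceting quill in a wooden cradle, 60 mm (x) by 163 mm (y), long side along the robot's x, 68 mm high, fixed, left of the work. Origin: centre of the cradle's underside.
There are look-alikes about, which are no part of the job. There is more than one size of the slab; the one meant has the size given above.

How it is judged:
By the outcome, as a careful person would: the job done as asked, in the order asked, and still so for the second after the job is handed in, with the robot touching nothing.
It also fails if it takes over 72 s, if anything falls off the work surface, if the arm or the gripper's body presses on something with over 40 N, if the wrist force passes 120 N, or if a joint passes its speed limit or range.

## Working session

There is one attempt and no reset: what is moved stays moved. The work goes in short steps, Python scripts to look and compute and a tool call to move; the robot and the scene stay as the last step left them, time stands still between calls to the robot, and variables do not carry over. Pictures are saved under pics/ and viewed, at most 10 in all, crops included, and the job is handed in when it is done.

Besides the shell and the picture viewer there is one more tool, called after "Call:" as name(argument=value, ...), one argument or row to a line, values as JSON. step_arm: Moves the arm, as the interface text tells. Its arguments: {"type":"object","properties":{"commands":{"type":"array","items":{"type":"number"}},"squeeze":{"type":"number"}},"required":["commands"]}

```bash
mkdir -p pics; ls
python3 - <<'E'
from workcell import *
import cv2,numpy as np
o=get_obs();print(o)
a=camera("scene");b=camera("side");
cv2.imwrite("pics/scene.png",a[...,::-1]);cv2.imwrite("pics/side.png",b[...,::-1])
np.save("scene.npy",a);np.save("side.npy",b)
c=np.vstack([a,b])
for n in("scene","side","wrist"):print(n,camera_params(n))
E
```

```text
pics
{'clock': 0.0, 'joint_pos': array([-0.02260242,  0.3328507 , -0.06467189,  1.46101461,  0.02165108,
        1.34992027, -0.08853071]), 'joint_velocities': array([ 6.19692343e-04, -2.21653691e-03, -9.26501901e-04,  2.03346103e-04,
        4.40024332e-05, -4.35639600e-04, -1.08668378e-05]), 'tau': array([ 4.98105128e-04, -6.25449800e+01,  4.97091911e-02, -3.91610491e+01,
        1.63588714e-02,  9.83294769e-03, -6.01235030e-06]), 'position': array([ 6.24586765e-01, -4.04768105e-05,  2.30494121e-01]), 'ee_rot': array([ 7.07114041e-01,  7.07099126e-01, -5.73989102e-04, -4.80252861e-04]), 'ft_force': array([ 0.49881573,  0.40868627, -0.34673521]), 'torque': array([ 0.00102735, -0.00306198, -0.01021109]), 'grasp_force': 0.0, 'grip_width': 1.0034601295239867}
scene {'mtx': array([[498.97652519,   0.        , 249.83450043],
       [  0.        , 498.97652519, 191.20486706],
       [  0.        ,   0.        ,   1.        ]]), 'extrinsics': array([[-0.45396577,  0.89086863, -0.01637584,  0.25855984],
       [ 0.57034001,  0.27641345, -0.77350363, -0.27113089],
       [-0.68456362, -0.360
[... 355 characters left out ...]
5628,  0.60780525, -0.78347925,  0.09620464],
       [ 0.16052056, -0.76686084, -0.6214158 ,  0.98217409],
       [ 0.        ,  0.        ,  0.        ,  1.        ]])}
wrist {'mtx': array([[329.74144706,   0.        , 258.27999326],
       [  0.        , 329.74144706, 192.85725699],
       [  0.        ,   0.        ,   1.        ]]), 'tool_from_camera': array([[-4.64043240e-04, -9.48329553e-01, -3.17286688e-01,
         8.24392964e-02],
       [ 9.99999872e-01, -3.75830055e-04, -3.39227697e-04,
         6.10082436e-04],
       [ 2.02453777e-04, -3.17286805e-01,  9.48329606e-01,
        -1.41678009e-01],
       [ 0.00000000e+00,  0.00000000e+00,  0.00000000e+00,
         1.00000000e+00]])}
```

View pics/scene.png

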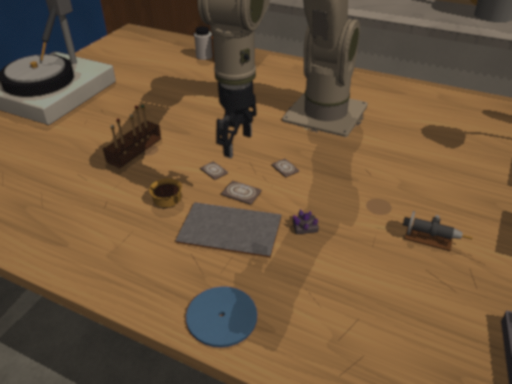

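View pics/side.png

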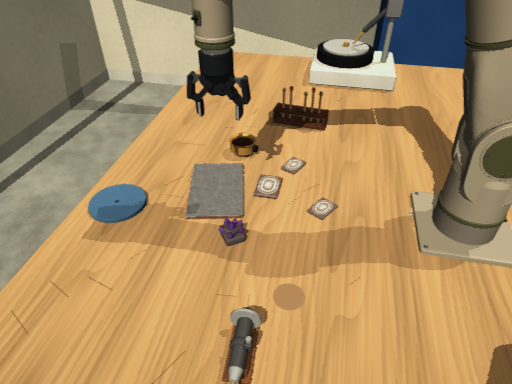

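The scene view shows three slabs: at (241,191), at (214,170) and at (285,167). The side view has them at (268,187), (293,165) and (322,208). The one at scene (241,191) looks largest and lies next to the board, so it should be the 68x96 slab. The board is at scene (230,228), the pot at (165,193), the amethyst at (305,222), the stand at (132,145) and the quill at (430,232). I'll confirm the slab by its size and an enlarged crop.

```bash
cat > h.py <<'E'
import numpy as np,cv2
from workcell import *
def ray(cam,uv,z,P=None):
    p=P or camera_params(cam);K=p["mtx"];E=p["extrinsics"];R=E[:3,:3];t=E[:3,3]
    uv=np.atleast_2d(np.asarray(uv,float));d=np.c_[uv,np.ones(len(uv))]@np.linalg.inv(K).T@R
    c=-R.T@t;s=(z-c[2])/d[:,2];return c+d*s[:,None]
E
python3 - <<'E'
from h import *
for n,roi in(("scene",(165,145,170,120)),("side",(175,140,175,110))):
    a=np.load(n+".npy");x,y,w,h=roi
    hsv=cv2.cvtColor(a,cv2.COLOR_RGB2HSV)
    m=np.zeros(a.shape[:2],np.uint8);m[y:y+h,x:x+w]=((hsv[...,1]<105)*255)[y:y+h,x:x+w]
    m=cv2.morphologyEx(m,cv2.MORPH_CLOSE,np.ones((3,3)))
    cs,_=cv2.findContours(m,cv2.RETR_EXTERNAL,cv2.CHAIN_APPROX_NONE)
    for c in cs:
        if cv2.contourArea(c)<80:continue
        z=0.01 if cv2.contourArea(c)>1500 else .006
        P=ray(n,c[:,0],z)[:,:2].astype(np.float32)
        r=cv2.minAreaRect(P*1000)
        print(n,c[:,0].mean(0).round(),cv2.contourArea(c),np.round(r[0],1),np.round(r[1],1),round(r[2],1), cv2.boxPoints(r).round().tolist())
    cv2.imwrite("pics/c_"+n+".png",cv2.resize(np.hstack([a[y:y+h,x:x+w,::-1],cv2.merge([m]*3)[y:y+h,x:x+w]]),None,fx=2.2,fy=2.2,interpolation=2))
    cv2.imwrite("pics/cc.png",np.vstack([cv2.imread("pics/c_"+k+".png")[:, :740] if 0 else cv2.resize(cv2.imread("pics/c_"+k+".png"),(740,260)) for k in(["scene"] if n=="scene" else ["scene","side"])]))
E
```

```text
scene [305. 222.] 454.5 [546.6 149.3] [87.6 66.8] 28.8 [[492.0, 157.0], [524.0, 99.0], [601.0, 141.0], [569.0, 200.0]]
scene [230. 229.] 3827.5 [655.8 -14.4] [154.3 242.3] 14.0 [[552.0, 84.0], [610.0, -151.0], [760.0, -113.0], [701.0, 122.0]]
scene [241. 192.] 493.5 [512.3 -56.2] [95.5 69.2] 89.1 [[477.0, -103.0], [546.0, -104.0], [548.0, -9.0], [478.0, -8.0]]
scene [214. 170.] 234.0 [ 458.  -176.1] [72.9 51.8] 66.7 [[420.0, -199.0], [467.0, -220.0], [496.0, -153.0], [449.0, -132.0]]
scene [285. 167.] 234.5 [354.1   6.6] [76.3 51.6] 55.8 [[311.0, -10.0], [354.0, -39.0], [397.0, 24.0], [354.0, 53.0]]
scene [228. 150.] 86.5 [ 355.5 -186.7] [66.3 28.3] 28.6 [[320.0, -190.0], [333.0, -215.0], [391.0, -183.0], [378.0, -158.0]]
side [322. 208.] 317.0 [353.8   8.5] [75.6 51.1] 59.2 [[312.0, -11.0], [356.0, -37.0], [395.0, 28.0], [351.0, 54.0]]
side [268. 186.] 450.0 [513. -55.] [100.   65.7] 89.2 [[479.0, -105.0], [545.0, -105.0], [547.0, -5.0], [481.0, -4.0]]
side [222. 205.] 3138.5 [641.3  37.2] [151.8 345.1] 14.4 [[525.0, 186.0], [611.0, -149.0], [758.0, -111.0], [672.0, 223.0]]
side [293. 165.] 204.0 [ 457.2 -174.1] [75.8 51.7] 64.0 [[417.0, -197.0], [464.0, -219.0], [497.0, -151.0], [451.0, -129.0]]
```

View pics/cc.png

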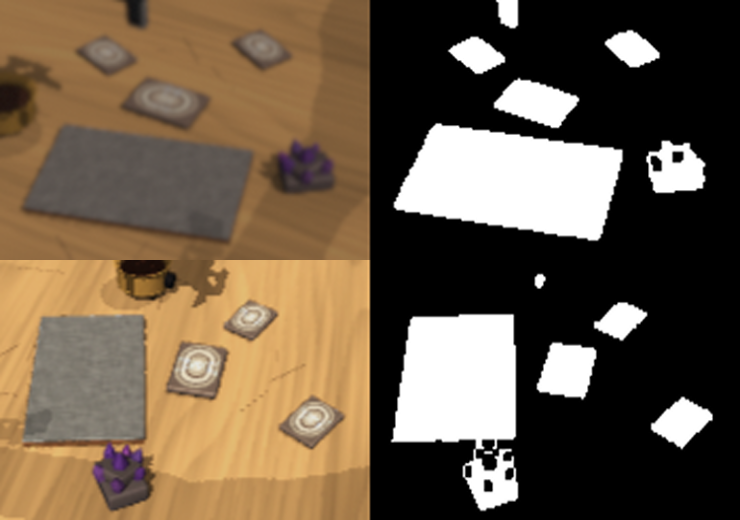

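The crop confirms it: the slab at scene (241,191) measures about 96x68 mm with the banded face up, while the other two are about 74x51. Its centre is (513,-55) mm with yaw about 0. The board's yaw is 14° and its near edge lies on 0.970x+0.242y≈557 mm. I'll move behind the slab with the fingers lined up along y.

Call:
step_arm(
  commands=[50, -0.283, -0.093, -0.2, 0, 0, -0.06, 50, -0.283, -0.093, -0.285, 0, 0, -0.12, 50, -0.283, -0.093, -0.285, 0, 0, -0.18, 50, -0.283, -0.093, -0.285, 0, 0, -0.24, 50, -0.283, -0.093, -0.285, 0, 0, -0.3, 50, -0.283, -0.093, -0.285, 0, 0, -0.36, 50, -0.283, -0.093, -0.285, 0, 0, -0.42, 50, -0.283, -0.093, -0.285, 0, 0, -0.48, 50, -0.283, -0.093, -0.285, 0, 0, -0.5, 50, -0.283, -0.093, -0.285, 0, 0, -0.5],
)

```text
clock: 1.35
position: [0.455, -0.0557, 0.0602]
ee_rot: [1.0, 0.0, -0.0, 0.0]
ft_force: [0.9, 0.0, -0.2]
grip_width: 0.584
grasp_force: 0.0
```

Call:
step_arm(
  commands=[50, 0, 0, -0.03, 0, 0, 0, 50, 0, 0, -0.06, 0, 0, 0, 50, 0, 0, -0.075, 0, 0, 0, 50, 0, 0, -0.085, 0, 0, 0, 50, 0, 0, -0.09, 0, 0, 0, 50, 0, 0, -0.093, 0, 0, 0, 50, 0, 0, -0.095, 0, 0, 0, 50, 0, 0, -0.095, 0, 0, 0, 50, 0, 0, -0.095, 0, 0, 0, 50, 0, 0, -0.095, 0, 0, 0],
)

```text
clock: 2.6
position: [0.4553, -0.0558, 0.0034]
ee_rot: [1.0, 0.0, 0.0, 0.0]
ft_force: [-0.1, 0.1, -0.0]
grip_width: 0.585
grasp_force: 0.0
```

Run:
```python
from h import *
o=get_obs();print(o["position"],o["ee_rot"],o["ft_force"])
a=camera("wrist");cv2.imwrite("pics/w1.png",a[...,::-1]);
s=camera("side");cv2.imwrite("pics/m1.png",np.hstack([cv2.resize(a[...,::-1],(450,338)),cv2.resize(s[140:230,200:293,::-1],(349,338),interpolation=2)]))
```

```text
[ 0.45530426 -0.05577118  0.00343818] [9.99999993e-01 3.34984052e-05 1.07485330e-04 4.52295638e-05] [-0.11224234  0.13231773 -0.03112651]
```

View pics/m1.png

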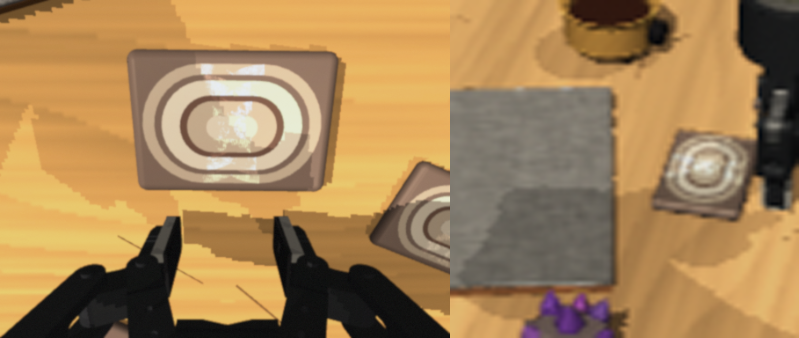

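The wrist view shows the slab at (232,120), centred ahead of the two fingertips at (168,230) and (288,230). They are clear of it by about 1 cm. I'll lower until the tips feel the bench.

Call:
step_arm(
  commands=[50, 0, 0, -0.001, 0, 0, 0, 50, 0, 0, -0.002, 0, 0, 0, 50, 0, 0, -0.003, 0, 0, 0, 50, 0, 0, -0.004, 0, 0, 0, 50, 0, 0, -0.005, 0, 0, 0, 50, 0, 0, -0.006, 0, 0, 0, 50, 0, 0, -0.007, 0, 0, 0, 50, 0, 0, -0.008, 0, 0, 0, 50, 0, 0, -0.008, 0, 0, 0, 50, 0, 0, -0.008, 0, 0, 0],
)

```text
clock: 3.95
position: [0.4552, -0.0558, -0.0015]
ee_rot: [1.0, 0.0, 0.0, 0.0]
ft_force: [0.3, 1.2, 0.2]
grip_width: 0.588
grasp_force: 0.0
```

Call:
step_arm(
  commands=[50, 0, 0, -0.001, 0, 0, 0, 50, 0, 0, -0.002, 0, 0, 0, 50, 0, 0, -0.003, 0, 0, 0, 50, 0, 0, -0.004, 0, 0, 0, 50, 0, 0, -0.005, 0, 0, 0, 50, 0, 0, -0.006, 0, 0, 0, 50, 0, 0, -0.006, 0, 0, 0, 50, 0, 0, -0.006, 0, 0, 0, 50, 0, 0, -0.006, 0, 0, 0, 50, 0, 0, -0.006, 0, 0, 0],
)

```text
clock: 5.2
position: [0.4553, -0.0558, -0.0031]
ee_rot: [1.0, -0.0, -0.0, -0.0]
ft_force: [-13.8, 1.5, 37.2]
grip_width: 0.584
grasp_force: 18.4
```

Contact comes at TCP z≈-3.0 mm, with a stiffness around 18 N/mm. I'll raise about 1.5 mm clear and push, turning with the slab to the board's yaw and stopping just short of the edge.

Call:
step_arm(
  commands=[50, 0, 0, 0.006, 0, 0, 0, 50, 0.012, 0, 0.006, 0, 0, 0, 50, 0.02, 0, 0.006, 0, 0, 0, 50, 0.028, 0, 0.006, 0, 0, 0.0, 50, 0.038, 0, 0.006, 0, 0, 0.015, 50, 0.048, -0.001, 0.006, 0, 0, 0.033, 50, 0.058, -0.002, 0.006, 0, 0, 0.05, 50, 0.068, -0.003, 0.006, 0, 0, 0.066, 50, 0.078, -0.004, 0.006, 0, 0, 0.08, 50, 0.078, -0.004, 0.006, 0, 0, 0.08],
)

```text
clock: 6.45
position: [0.5023, -0.0582, -0.0017]
ee_rot: [0.992, 0.125, -0.0, 0.0]
ft_force: [1.1, 0.7, -0.3]
grip_width: 0.582
grasp_force: 0.0
```

Run:
```python
from h import *
o=get_obs();print(o["position"],o["ee_rot"],o["ft_force"])
a=camera("wrist")
s=camera("side");cv2.imwrite("pics/m2.png",np.hstack([cv2.resize(a[...,::-1],(450,338)),cv2.resize(s[140:230,200:293,::-1],(349,338),interpolation=2)]))
```

```text
[ 0.50234717 -0.05823644 -0.00174443] [ 9.92139544e-01  1.25136420e-01 -3.01979815e-05  2.38415399e-05] [ 1.12632537  0.65905712 -0.31235176]
```

View pics/m2.png

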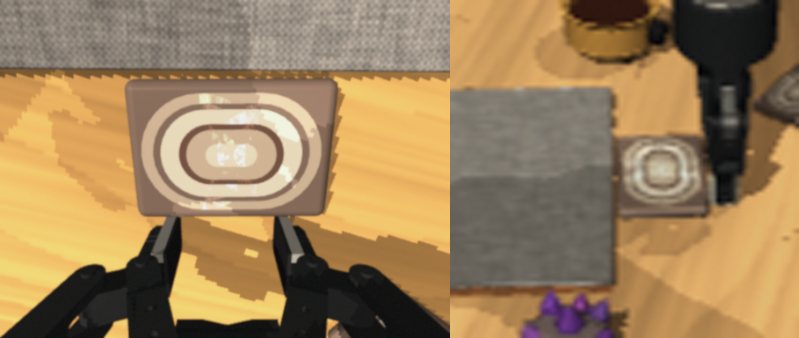

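The slab is square to the board: its front edge is at row 80 and the board edge at row 70 in the wrist view, a gap of about 4 mm. I'll close it gently along n=(0.97,0.242).

Call:
step_arm(
  commands=[50, 0.002, 0.0005, 0, 0, 0, 0, 50, 0.004, 0.001, 0, 0, 0, 0, 50, 0.005, 0.0013, 0, 0, 0, 0, 50, 0.006, 0.0015, 0, 0, 0, 0, 50, 0.007, 0.0018, 0, 0, 0, 0, 50, 0.0075, 0.0019, 0, 0, 0, 0, 50, 0.0078, 0.002, 0, 0, 0, 0, 50, 0.0081, 0.002, 0, 0, 0, 0, 50, 0.0081, 0.002, 0, 0, 0, 0, 50, 0.0081, 0.002, 0, 0, 0, 0],
)

```text
clock: 7.8
position: [0.506, -0.0571, -0.0016]
ee_rot: [0.992, 0.125, -0.001, -0.0]
ft_force: [-7.4, -0.8, 4.1]
grip_width: 0.586
grasp_force: 3.1
```

Contact at about 7.4 N. Next I'll press slightly harder and start the lifting arc (radius about 58 mm), going to about 14°.

Call:
step_arm(
  commands=[50, 0.001, 0.0002, 0, 0, 0, 0, 50, 0.001, 0.0003, 0.0033, 0, 0, 0, 50, 0.0012, 0.0003, 0.0067, 0, 0, 0, 50, 0.0015, 0.0004, 0.0102, 0, 0, 0, 50, 0.0019, 0.0005, 0.0135, 0, 0, 0, 50, 0.0024, 0.0006, 0.0168, 0, 0, 0, 50, 0.003, 0.0008, 0.0202, 0, 0, 0, 50, 0.0038, 0.0009, 0.0233, 0, 0, 0, 50, 0.0038, 0.0009, 0.0233, 0, 0, 0, 50, 0.0038, 0.0009, 0.0233, 0, 0, 0],
)

```text
clock: 9.05
position: [0.5073, -0.0565, 0.0118]
ee_rot: [0.992, 0.125, -0.002, -0.0]
ft_force: [-7.4, -1.0, 1.2]
grip_width: 0.585
grasp_force: 3.7
```

Run:
```python
from h import *
a=camera("wrist")
s=camera("side");cv2.imwrite("pics/m3.png",np.hstack([cv2.resize(a[...,::-1],(450,338)),cv2.resize(s[140:230,200:293,::-1],(349,338),interpolation=2)]))
```

```text
(no output)
```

View pics/m3.png

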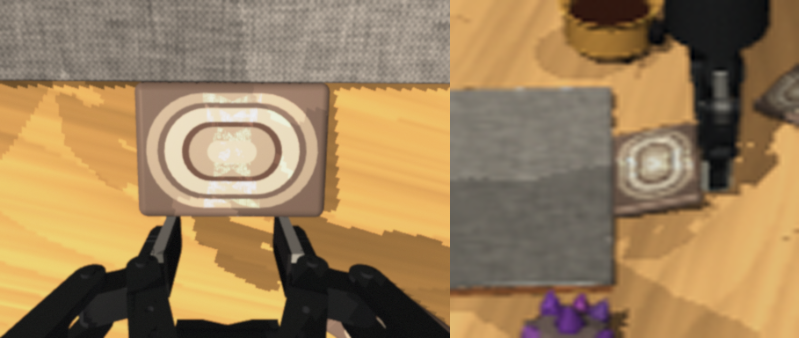

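Both views show the slab tilted up, with its front edge seated on the board at wrist row 82 and the rear edge held on both fingertips (no slip). Continuing the arc to about 40°.

Call:
step_arm(
  commands=[50, 0.0013, 0.0003, 0.0049, 0, 0, 0, 50, 0.0029, 0.0007, 0.0097, 0, 0, 0, 50, 0.0047, 0.0012, 0.0145, 0, 0, 0, 50, 0.0067, 0.0017, 0.019, 0, 0, 0, 50, 0.009, 0.0022, 0.0235, 0, 0, 0, 50, 0.0115, 0.0029, 0.0278, 0, 0, 0, 50, 0.0142, 0.0035, 0.0322, 0, 0, 0, 50, 0.0171, 0.0043, 0.0362, 0, 0, 0, 50, 0.0192, 0.0048, 0.0388, 0, 0, 0, 50, 0.0192, 0.0048, 0.0388, 0, 0, 0],
)

```text
clock: 10.4
position: [0.5162, -0.0545, 0.0346]
ee_rot: [0.992, 0.125, -0.005, -0.0]
ft_force: [-20.0, -1.8, 11.8]
grip_width: 0.587
grasp_force: 11.4
```

The force rose to 20 N because the rounded edge rolls up the vertical fingers. That fits a rolling model with θ≈35°, and the tips are now barely below the contact. I'll tilt the tool along with the slab so contact stays firm, and compute those waypoints.

```bash
cat > plan.py <<'E'
import numpy as np
n=np.array([.970,.242])
def tcp(th,ph,p=1.5,slide=0,R=58):
    a,b=np.radians([th,ph]);u=np.array([np.cos(b),np.sin(b)]);v=np.array([-np.sin(b),np.cos(b)])
    s=6.6+5*(b-a)+slide
    return R*np.array([-np.cos(a),np.sin(a)])-(16-p)*u-s*v
T0=np.array([-74,-6.6]); N0=477.0; Z0=-1.6
def rows(ws,cmd_n,cmd_z,ph0):
    for w in ws:
        d=tcp(*w)-T0+[N0,Z0]-[cmd_n,cmd_z]
        r=(w[1]-ph0)/180*np.array([.242,-.970])
        print(w,np.r_[d[0]*n,d[1]].round(1),"->",(np.r_[d[0]*n,d[1]]/600).round(4),r.round(4))
E
python3 - <<'E'
from plan import *
print(tcp(35,0,0)-T0+[N0,Z0])
cn=.970*520.3-.242*53.6
rows([(36,6),(39,12),(42,17),(45,21),(48,24),(52,27),(56,29),(60,30),(60,30,1.,6),(60,30,.5,10)],cn,34.5,0)
E
```

```text
[487.48918143  34.7217595 ]
(36, 6) [-1.6 -0.4 -0.9] -> [-0.0027 -0.0007 -0.0015] [ 0.0081 -0.0323]
(39, 12) [ 0.9  0.2 -0.2] -> [ 0.0015  0.0004 -0.0003] [ 0.0161 -0.0647]
(42, 17) [3.5 0.9 0.8] -> [0.0058 0.0015 0.0014] [ 0.0229 -0.0916]
(45, 21) [6.2 1.5 2.1] -> [0.0103 0.0026 0.0035] [ 0.0282 -0.1132]
(48, 24) [8.8 2.2 3.6] -> [0.0146 0.0037 0.006 ] [ 0.0323 -0.1293]
(52, 27) [12.3  3.1  5.7] -> [0.0205 0.0051 0.0095] [ 0.0363 -0.1455]
(56, 29) [15.7  3.9  7.8] -> [0.0262 0.0065 0.0131] [ 0.039  -0.1563]
(60, 30) [19.1  4.8 10. ] -> [0.0319 0.008  0.0167] [ 0.0403 -0.1617]
(60, 30, 1.0, 6) [21.6  5.4  4.6] -> [0.036  0.009  0.0076] [ 0.0403 -0.1617]
(60, 30, 0.5, 10) [23.1  5.8  0.9] -> [0.0386 0.0096 0.0015] [ 0.0403 -0.1617]
```

Call:
step_arm(
  commands=[50, -0.0022, -0.0005, -0.001, 0.0081, -0.0323, 0, 50, 0.0015, 0.0004, -0.0003, 0.0161, -0.0647, 0, 50, 0.0058, 0.0015, 0.0014, 0.0229, -0.0916, 0, 50, 0.0103, 0.0026, 0.0035, 0.0282, -0.1132, 0, 50, 0.0146, 0.0037, 0.006, 0.0323, -0.1293, 0, 50, 0.0205, 0.0051, 0.0095, 0.0363, -0.1455, 0, 50, 0.0262, 0.0065, 0.0131, 0.039, -0.1563, 0, 50, 0.0319, 0.008, 0.0167, 0.0403, -0.1617, 0, 50, 0.0319, 0.008, 0.0167, 0.0403, -0.1617, 0, 50, 0.0319, 0.008, 0.0167, 0.0403, -0.1617, 0],
)

```text
clock: 11.65
position: [0.5401, -0.0489, 0.046]
ee_rot: [0.958, 0.121, 0.257, -0.03]
ft_force: [-0.7, 0.0, -0.5]
grip_width: 0.584
grasp_force: 0.0
```

Run:
```python
from h import *
a=camera("wrist")
s=camera("side");cv2.imwrite("pics/m4.png",np.hstack([cv2.resize(a[...,::-1],(450,338)),cv2.resize(s[140:230,200:293,::-1],(349,338),interpolation=2)]))
```

```text
(no output)
```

View pics/m4.png

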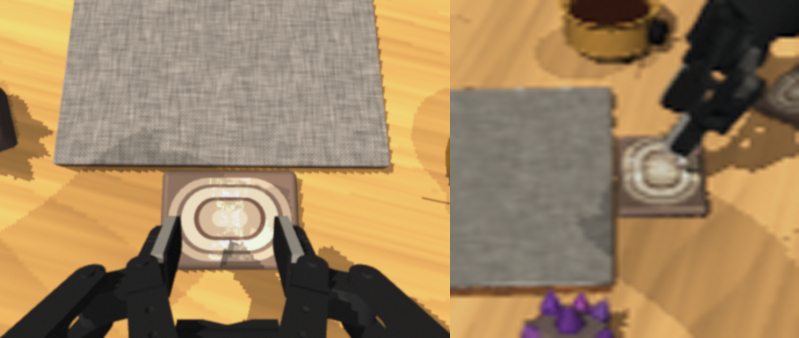

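The views show the slab slipped off the tips and lies flat again, still square at the board edge (wrist rows 170 to 268) and centred on the fingers. I'll go back behind it and retry, with the tips lower and tilting from the start so the overlap is kept.

Call:
step_arm(
  commands=[50, -0.03, -0.0075, 0.01, -0.01, 0.04, 0, 50, -0.06, -0.015, 0.0, -0.02, 0.08, 0, 50, -0.076, -0.019, 0, -0.03, 0.12, 0, 50, -0.076, -0.019, 0, -0.0403, 0.1617, 0, 50, -0.076, -0.019, 0, -0.0403, 0.1617, 0, 50, -0.076, -0.019, -0.03, -0.0403, 0.1617, 0, 50, -0.076, -0.019, -0.06, -0.0403, 0.1617, 0, 50, -0.076, -0.019, -0.075, -0.0403, 0.1617, 0, 50, -0.076, -0.019, -0.08, -0.0403, 0.1617, 0, 50, -0.076, -0.019, -0.08, -0.0403, 0.1617, 0],
)

```text
clock: 13.0
position: [0.4944, -0.0603, -0.0019]
ee_rot: [0.992, 0.125, 0.0, 0.0]
ft_force: [0.3, -0.8, -0.3]
grip_width: 0.581
grasp_force: 0.0
```

Call:
step_arm(
  commands=[50, 0.008, 0.002, -0.0005, 0, 0, 0, 50, 0.014, 0.0035, -0.0005, 0, 0, 0, 50, 0.016, 0.004, -0.0005, 0, 0, 0, 50, 0.0175, 0.0044, -0.0005, 0, 0, 0, 50, 0.019, 0.0047, -0.0005, 0, 0, 0, 50, 0.0205, 0.0051, -0.0005, 0, 0, 0, 50, 0.0215, 0.0054, -0.0005, 0, 0, 0, 50, 0.0226, 0.0056, -0.0005, 0, 0, 0, 50, 0.0226, 0.0056, -0.0005, 0, 0, 0, 50, 0.0226, 0.0056, -0.0005, 0, 0, 0],
)

```text
clock: 14.25
position: [0.5061, -0.0572, -0.0028]
ee_rot: [0.992, 0.125, -0.002, -0.0]
ft_force: [-10.1, -1.7, 7.8]
grip_width: 0.58
grasp_force: 4.8
```

Run:
```python
from plan import *
import plan
plan.N0=0;plan.Z0=0
rows([(3,1,2),(6,4,2),(10,8,2),(14,12,2),(18,16,2),(22,20,2),(26,24,2),(30,28,2),(34,32,2),(38,36,2),(42,39,2),(46,40,2),(50,40,2),(50,40,1.5,5),(50,40,1.5,10)],2,0,0)
```

```text
(3, 1, 2) [0.2 0.  3. ] -> [0.0003 0.0001 0.0049] [ 0.0013 -0.0054]
(6, 4, 2) [0.8 0.2 5.3] -> [0.0013 0.0003 0.0088] [ 0.0054 -0.0216]
(10, 8, 2) [1.9 0.5 8.4] -> [0.0031 0.0008 0.0139] [ 0.0108 -0.0431]
(14, 12, 2) [ 3.3  0.8 11.4] -> [0.0054 0.0014 0.0191] [ 0.0161 -0.0647]
(18, 16, 2) [ 5.   1.2 14.5] -> [0.0083 0.0021 0.0241] [ 0.0215 -0.0862]
(22, 20, 2) [ 7.   1.8 17.5] -> [0.0117 0.0029 0.0292] [ 0.0269 -0.1078]
(26, 24, 2) [ 9.4  2.3 20.5] -> [0.0157 0.0039 0.0341] [ 0.0323 -0.1293]
(30, 28, 2) [12.1  3.  23.4] -> [0.0201 0.005  0.0389] [ 0.0376 -0.1509]
(34, 32, 2) [15.   3.7 26.2] -> [0.025  0.0062 0.0436] [ 0.043  -0.1724]
(38, 36, 2) [18.2  4.5 28.9] -> [0.0303 0.0076 0.0481] [ 0.0484 -0.194 ]
(42, 39, 2) [21.3  5.3 31.7] -> [0.0356 0.0089 0.0528] [ 0.0524 -0.2102]
(46, 40, 2) [24.1  6.  34.7] -> [0.0402 0.01   0.0578] [ 0.0538 -0.2156]
(50, 40, 2) [26.8  6.7 37.6] -> [0.0447 0.0112 0.0627] [ 0.0538 -0.2156]
(50, 40, 1.5, 5) [29.6  7.4 33.5] -> [0.0493 0.0123 0.0558] [ 0.0538 -0.2156]
(50, 40, 1.5, 10) [32.7  8.2 29.7] -> [0.0545 0.0136 0.0494] [ 0.0538 -0.2156]
```

Call:
step_arm(
  commands=[50, 0.0003, 0.0001, 0.0049, 0.0013, -0.0054, 0, 50, 0.0013, 0.0003, 0.0088, 0.0054, -0.0216, 0, 50, 0.0022, 0.0006, 0.0114, 0.0081, -0.0324, 0, 50, 0.0033, 0.0008, 0.0139, 0.0108, -0.0431, 0, 50, 0.0045, 0.0011, 0.0165, 0.0135, -0.0539, 0, 50, 0.0056, 0.0014, 0.0191, 0.0161, -0.0647, 0, 50, 0.0071, 0.0018, 0.0216, 0.0188, -0.0755, 0, 50, 0.0086, 0.0022, 0.0241, 0.0215, -0.0862, 0, 50, 0.0104, 0.0026, 0.0267, 0.0242, -0.097, 0, 50, 0.0121, 0.003, 0.0292, 0.0269, -0.1078, 0],
)

```text
clock: 15.5
position: [0.5116, -0.0555, 0.013]
ee_rot: [0.978, 0.123, 0.17, -0.021]
ft_force: [-14.7, -2.5, 2.5]
grip_width: 0.59
grasp_force: 6.9
```

Held firmly (14.7 N, model agrees). Continuing.

Call:
step_arm(
  commands=[50, 0.0018, 0.0004, 0.0025, 0.0027, -0.0108, 0, 50, 0.0037, 0.0009, 0.0049, 0.0054, -0.0215, 0, 50, 0.0058, 0.0014, 0.0073, 0.008, -0.0323, 0, 50, 0.008, 0.002, 0.0097, 0.0107, -0.0431, 0, 50, 0.0105, 0.0026, 0.0121, 0.0134, -0.0539, 0, 50, 0.013, 0.0032, 0.0144, 0.0161, -0.0646, 0, 50, 0.0156, 0.0039, 0.0167, 0.0188, -0.0754, 0, 50, 0.0182, 0.0045, 0.0189, 0.0215, -0.0862, 0, 50, 0.0208, 0.0052, 0.0213, 0.0235, -0.0943, 0, 50, 0.0235, 0.0058, 0.0236, 0.0255, -0.1024, 0],
)

```text
clock: 16.75
position: [0.5264, -0.0523, 0.026]
ee_rot: [0.939, 0.119, 0.322, -0.039]
ft_force: [-0.6, -0.3, -1.1]
grip_width: 0.585
grasp_force: 0.3
```

Run:
```python
from h import *
a=camera("wrist")
s=camera("side");cv2.imwrite("pics/m5.png",np.hstack([cv2.resize(a[...,::-1],(450,338)),cv2.resize(s[140:230,200:293,::-1],(349,338),interpolation=2)]))
```

```text
(no output)
```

View pics/m5.png

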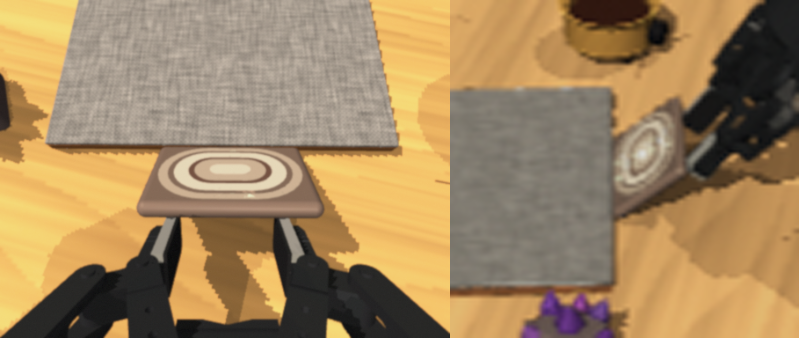

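The slab is up at about 40° in both views, resting on the fingertips (wrist row 215) with its front edge at the board. Next I'll slide the fingers further under, flush with the sawn face, and keep raising.

```bash
cat >> plan.py <<'E'
def tcp2(th,ph,p,s,R=58):
    a,b=np.radians([th,ph]);u=np.array([np.cos(b),np.sin(b)]);v=np.array([-np.sin(b),np.cos(b)])
    return R*np.array([-np.cos(a),np.sin(a)])-(16-p)*u-s*v
def rows2(ws,base,ph0):
    for w in ws:
        d=tcp2(*w)-base; r=(w[1]-ph0)/180*np.array([.242,-.970])
        print(w,(np.r_[d[0]*n,d[1]]/600).round(4).tolist(),r.round(4).tolist())
E
python3 - <<'E'
from plan import *
from workcell import get_obs
o=get_obs();p=o["position"]*1000;print(p,o["ft_force"])
print("meas pivot frame",p[:2]@n-477.1-74,p[2]-5)
b=tcp(42,39,2)-[0,1.2];print(b)
rows2([(43,40,1.5,7.5),(44,40,1.5,9),(46,40,1.5,11),(48,40,1.5,13),(50,40,1.5,14),(53,37,1.5,15),(56,34,1.5,16),(60,30,1.5,16),(64,26,1.5,16),(64,26,1.5,16)],b,39)
E
```

```text
[526.5192962  -54.0979614   26.10593263] [-1.32787722 -0.65922104 -0.37921286]
meas pivot frame -53.467989342534395 21.105932631524915
[-49.99368445  23.87338269]
(43, 40, 1.5, 7.5) [0.0021, 0.0005, 0.001] [0.0013, -0.0054]
(44, 40, 1.5, 9) [0.0048, 0.0012, 0.0003] [0.0013, -0.0054]
(46, 40, 1.5, 11) [0.0092, 0.0023, 0.0002] [0.0013, -0.0054]
(48, 40, 1.5, 13) [0.0136, 0.0034, -0.0001] [0.0013, -0.0054]
(50, 40, 1.5, 14) [0.0171, 0.0043, 0.0009] [0.0013, -0.0054]
(53, 37, 1.5, 15) [0.0203, 0.0051, 0.0029] [-0.0027, 0.0108]
(56, 34, 1.5, 16) [0.0234, 0.0058, 0.0047] [-0.0067, 0.0269]
(60, 30, 1.5, 16) [0.0266, 0.0066, 0.0087] [-0.0121, 0.0485]
(64, 26, 1.5, 16) [0.03, 0.0075, 0.0125] [-0.0175, 0.0701]
(64, 26, 1.5, 16) [0.03, 0.0075, 0.0125] [-0.0175, 0.0701]
```

Run:
```python
from workcell import get_obs
import numpy as np
from scipy.spatial.transform import Rotation as R
o=get_obs();print(o["joint_pos"].round(3),o["position"],o["ft_force"],o["torque"],o["clock"],o["joint_velocities"].round(3))
print(R.from_quat(o["ee_rot"]).as_matrix().round(3))
```

```text
[ 1.115  0.26  -0.951  2.367 -1.264  0.087  0.16 ] [ 0.5265193  -0.05409796  0.02610593] [-1.32787722 -0.65922104 -0.37921286] [-0.23314996  0.78033475 -0.05289736] 16.85 [-0.165 -0.032  0.154 -0.008  0.006  0.039 -0.047]
[[ 0.766  0.244  0.595]
 [ 0.194 -0.97   0.149]
 [ 0.614  0.001 -0.79 ]]
```

Run:
```python
from plan import *
rows2([(43,38,1.5,7.5),(44,37,1.5,8.5),(46,35,1.5,10),(48,33,1.5,11.5),(50,31,1.5,13),(53,28,1.5,14),(56,25,1.5,15),(60,22,1.5,16)],np.array([-51.7,22.5]),38.5)
```

```text
(43, 38, 1.5, 7.5) [0.004, 0.001, 0.0037] [-0.0007, 0.0027]
(44, 37, 1.5, 8.5) [0.0057, 0.0014, 0.0038] [-0.002, 0.0081]
(46, 35, 1.5, 10) [0.0085, 0.0021, 0.0045] [-0.0047, 0.0189]
(48, 33, 1.5, 11.5) [0.0113, 0.0028, 0.0051] [-0.0074, 0.0296]
(50, 31, 1.5, 13) [0.014, 0.0035, 0.0055] [-0.0101, 0.0404]
(53, 28, 1.5, 14) [0.0171, 0.0043, 0.0078] [-0.0141, 0.0566]
(56, 25, 1.5, 15) [0.0202, 0.005, 0.0098] [-0.0182, 0.0728]
(60, 22, 1.5, 16) [0.0247, 0.0062, 0.0124] [-0.0222, 0.0889]
```

Call:
step_arm(
  commands=[50, 0.004, 0.001, 0.0037, -0.0007, 0.0027, 0, 50, 0.0057, 0.0014, 0.0038, -0.002, 0.0081, 0, 50, 0.0085, 0.0021, 0.0045, -0.0047, 0.0189, 0, 50, 0.0099, 0.0025, 0.0048, -0.006, 0.0243, 0, 50, 0.0113, 0.0028, 0.0051, -0.0074, 0.0296, 0, 50, 0.0127, 0.0031, 0.0053, -0.0088, 0.035, 0, 50, 0.014, 0.0035, 0.0055, -0.0101, 0.0404, 0, 50, 0.0155, 0.0039, 0.0066, -0.0121, 0.0485, 0, 50, 0.0171, 0.0043, 0.0078, -0.0141, 0.0566, 0, 50, 0.0171, 0.0043, 0.0078, -0.0141, 0.0566, 0],
)

```text
clock: 18.1
position: [0.538, -0.0485, 0.0316]
ee_rot: [0.964, 0.123, 0.235, -0.029]
ft_force: [0.7, -0.6, -0.4]
grip_width: 0.586
grasp_force: 0.2
```

Run:
```python
from h import *
from plan import n
o=get_obs();p=o["position"]*1000;print(p[:2]@n-477.1-74,p[2]-5,np.degrees(2*np.arcsin(np.hypot(*o["ee_rot"][2:]))),o["joint_pos"].round(2),o["ft_force"])
a=camera("wrist")
s=camera("side");cv2.imwrite("pics/m6.png",np.hstack([cv2.resize(a[...,::-1],(450,338)),cv2.resize(s[140:230,200:293,::-1],(349,338),interpolation=2)]))
```

```text
-41.01493516589511 26.587279569684405 27.371003775913127 [ 0.32  0.16 -0.22  2.25 -0.43  0.31 -0.82] [ 0.71391722 -0.62358748 -0.37852732]
```

View pics/m6.png

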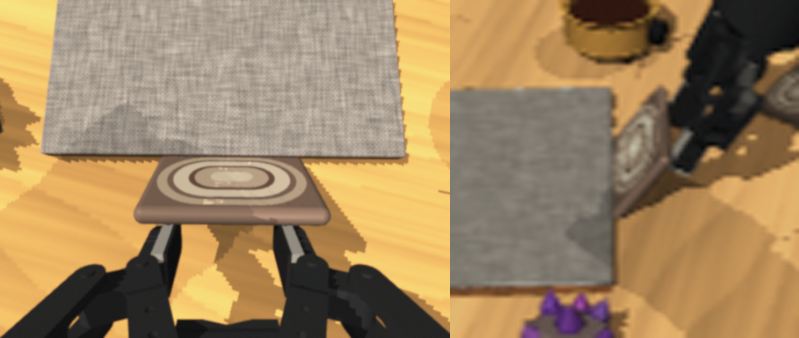

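Slab at about 53°, carried securely on both tips. The arm has moved away from its joint limits. I'll continue up to upright.

Run:
```python
from plan import *
rows2([(56,25,1.2,14.5),(59,22,1.2,15),(62,20,1.2,15.5),(65,17,1.2,16),(68,15,1.2,16),(71,12,1.2,16),(74,10,1.2,16),(77,8,1.2,16),(80,6,1.2,16),(85,3,1,16),(90,0,1,16)],np.array([-41.,26.6]),27.7)
```

```text
(56, 25, 1.2, 14.5) [0.0021, 0.0005, 0.0035] [-0.0036, 0.0145]
(59, 22, 1.2, 15) [0.0049, 0.0012, 0.0061] [-0.0077, 0.0307]
(62, 20, 1.2, 15.5) [0.0083, 0.0021, 0.0083] [-0.0104, 0.0415]
(65, 17, 1.2, 16) [0.0113, 0.0028, 0.0106] [-0.0144, 0.0577]
(68, 15, 1.2, 16) [0.0147, 0.0037, 0.0132] [-0.0171, 0.0684]
(71, 12, 1.2, 16) [0.0177, 0.0044, 0.0159] [-0.0211, 0.0846]
(74, 10, 1.2, 16) [0.0214, 0.0053, 0.018] [-0.0238, 0.0954]
(77, 8, 1.2, 16) [0.0251, 0.0063, 0.02] [-0.0265, 0.1062]
(80, 6, 1.2, 16) [0.0289, 0.0072, 0.0218] [-0.0292, 0.1169]
(85, 3, 1, 16) [0.0352, 0.0088, 0.024] [-0.0332, 0.1331]
(90, 0, 1, 16) [0.042, 0.0105, 0.0257] [-0.0372, 0.1493]
```

Call:
step_arm(
  commands=[50, 0.0021, 0.0005, 0.0035, -0.0036, 0.0145, 0, 50, 0.0049, 0.0012, 0.0061, -0.0077, 0.0307, 0, 50, 0.0083, 0.0021, 0.0083, -0.0104, 0.0415, 0, 50, 0.0113, 0.0028, 0.0106, -0.0144, 0.0577, 0, 50, 0.0147, 0.0037, 0.0132, -0.0171, 0.0684, 0, 50, 0.0177, 0.0044, 0.0159, -0.0211, 0.0846, 0, 50, 0.0214, 0.0053, 0.018, -0.0238, 0.0954, 0, 50, 0.0251, 0.0063, 0.02, -0.0265, 0.1062, 0, 50, 0.0289, 0.0072, 0.0218, -0.0292, 0.1169, 0, 50, 0.0289, 0.0072, 0.0218, -0.0292, 0.1169, 0],
)

```text
clock: 19.45
position: [0.5546, -0.0446, 0.0436]
ee_rot: [0.991, 0.126, 0.049, -0.008]
ft_force: [0.0, 0.2, -0.1]
grip_width: 0.589
grasp_force: 0.0
```

Run:
```python
from h import *
from plan import n
o=get_obs();p=o["position"]*1000;print(p[:2]@n-477.1-74,p[2]-5,np.degrees(2*np.arcsin(np.hypot(*o["ee_rot"][2:]))),o["joint_pos"].round(2),o["ft_force"])
a=camera("wrist");np.save("w7.npy",a)
# slab tell-tale: bright band pixels (polished face) visible from camera in front
hsv=cv2.cvtColor(a,cv2.COLOR_RGB2HSV)
m=(hsv[...,1]<115)&(hsv[...,2]>90)
g=cv2.cvtColor(a,cv2.COLOR_RGB2GRAY)
print(a[100:300:8,250].tolist())
```

```text
-23.88612739050359 38.628252452017634 5.652612869958327 [ 0.08  0.31 -0.07  1.92 -0.01  0.82 -1.3 ] [ 0.00427374  0.22981693 -0.1097685 ]
[[175, 164, 150], [149, 140, 128], [157, 148, 136], [167, 157, 144], [163, 152, 141], [160, 150, 139], [139, 129, 119], [155, 146, 134], [159, 149, 137], [158, 148, 136], [142, 133, 122], [130, 112, 94], [128, 109, 90], [176, 160, 138], [144, 125, 104], [182, 167, 143], [125, 105, 86], [108, 86, 72], [155, 125, 106], [139, 110, 93], [246, 198, 109], [250, 210, 114], [249, 205, 113], [250, 216, 119], [250, 218, 119]]
```

The profile at wrist column 250 shows felt, then the foreshortened slab face (rows 188–252), then wood, so the slab is steeply up and held. I'll push it past upright.

Call:
step_arm(
  commands=[50, 0.0063, 0.0016, 0.0022, -0.004, 0.0162, 0, 50, 0.0131, 0.0033, 0.0039, -0.008, 0.0324, 0, 50, 0.0195, 0.0049, 0.0045, -0.008, 0.0324, 0, 50, 0.026, 0.0065, 0.005, -0.008, 0.0324, 0, 50, 0.0325, 0.0081, 0.005, -0.008, 0.0324, 0, 50, 0.039, 0.0097, 0.005, -0.008, 0.0324, 0, 50, 0.0455, 0.0114, 0.005, -0.008, 0.0324, 0, 50, 0.052, 0.013, 0.005, -0.008, 0.0324, 0, 50, 0.052, 0.013, 0.005, -0.008, 0.0324, 0, 50, 0.052, 0.013, 0.005, -0.008, 0.0324, 0],
)

```text
clock: 20.75
position: [0.5854, -0.0373, 0.0466]
ee_rot: [0.992, 0.125, -0.004, -0.001]
ft_force: [1.0, -0.2, -0.5]
grip_width: 0.585
grasp_force: 0.0
```

Run:
```python
from h import *
from plan import n
o=get_obs();p=o["position"]*1000;print(p,p[:2]@n-477.1-74,p[2]-5,o["ft_force"])
a=camera("wrist");s=camera("side");c=camera("scene")
np.save("w8.npy",a)
cv2.imwrite("pics/m8.png",np.hstack([cv2.resize(a[...,::-1],(450,338)),cv2.resize(s[140:230,200:293,::-1],(349,338),interpolation=2)]))
print(a[20:300:8,250].tolist())
```

```text
[585.35971604 -37.30636266  46.62258949] 7.670784792759605 41.6225894867232 [ 1.00399766 -0.2311433  -0.46701138]
[[149, 141, 129], [159, 149, 137], [162, 152, 140], [144, 135, 124], [144, 134, 124], [148, 137, 127], [156, 146, 134], [157, 146, 135], [142, 132, 123], [147, 137, 126], [150, 141, 129], [149, 140, 128], [161, 152, 140], [180, 168, 155], [164, 153, 142], [152, 143, 132], [149, 139, 127], [141, 132, 120], [154, 124, 104], [180, 144, 120], [177, 142, 119], [186, 149, 126], [185, 150, 127], [180, 144, 122], [186, 151, 127], [162, 133, 111], [186, 150, 127], [128, 104, 87], [108, 88, 74], [120, 98, 83], [119, 96, 82], [123, 96, 73], [246, 197, 107], [249, 204, 112], [246, 197, 108]]
```

The column profile now shows felt, then a plain brown unbanded face (rows 164–265), then wood: it has gone over onto the felt, polished face down. I'll locate it for the final push.

```bash
cat >> h.py <<'E'
from scipy.spatial.transform import Rotation as Rot
def wray(uv,z,o):
    p=camera_params("wrist");T=np.eye(4);T[:3,:3]=Rot.from_quat(o["ee_rot"]).as_matrix();T[:3,3]=o["position"]
    M=T@p["tool_from_camera"];uv=np.atleast_2d(np.asarray(uv,float))
    d=np.c_[uv,np.ones(len(uv))]@np.linalg.inv(p["mtx"]).T@M[:3,:3].T
    s=(z-M[2,3])/d[:,2];return M[:3,3]+d*s[:,None]
def slab(a,o,z):
    from plan import n
    # reddish-brown sawn face: hue lower than wood, more saturated than felt
    hsv=cv2.cvtColor(a,cv2.COLOR_RGB2HSV).astype(int)
    m=((hsv[...,1]>55)&(hsv[...,1]<115)&(hsv[...,2]>60)).astype(np.uint8)
    m=cv2.morphologyEx(m,cv2.MORPH_OPEN,np.ones((7,7)))
    cs,_=cv2.findContours(m,cv2.RETR_EXTERNAL,cv2.CHAIN_APPROX_NONE)
    c=max(cs,key=cv2.contourArea);P=wray(c[:,0],z,o)[:,:2]*1000
    t=np.array([-n[1],n[0]])
    print("slab n",(P@n).min().round(1),(P@n).max().round(1),"t",(P@t).min().round(1),(P@t).max().round(1),cv2.minAreaRect(P.astype(np.float32)),cv2.boundingRect(c))
E
python3 - <<'E'
from h import *
slab(np.load("w8.npy"),get_obs(),.018)
E
```

```text
slab n 536.5 603.4 t -225.7 -131.5 ((596.4371948242188, -35.26726531982422), (66.81700897216797, 94.2252426147461), 13.794384956359863) (174, 158, 177, 112)
```

View pics/m8.png

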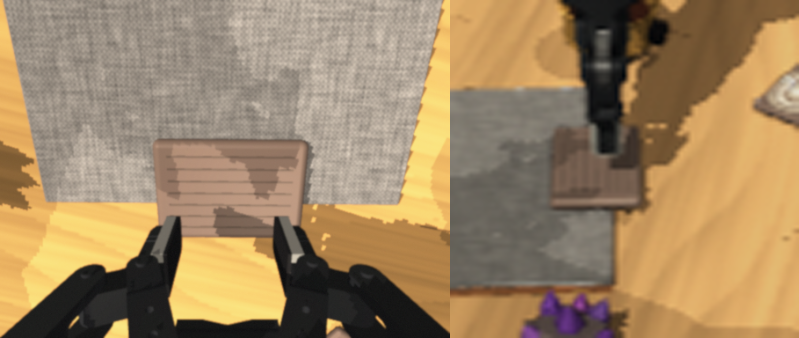

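The last picture shows the ribbed sawn face up at wrist (231,188), square to the board and overhanging the near edge by about 20 mm. I'll retreat, lower the tips to 12.5 mm and push on.

Call:
step_arm(
  commands=[50, -0.025, -0.0062, 0, 0, 0, 0, 50, -0.05, -0.0125, 0, 0, 0, 0, 50, -0.0695, -0.0173, 0, 0, 0, 0, 50, -0.0695, -0.0173, 0, 0, 0, 0, 50, -0.0695, -0.0173, -0.02, 0, 0, 0, 50, -0.0695, -0.0173, -0.04, 0, 0, 0, 50, -0.0695, -0.0173, -0.055, 0, 0, 0, 50, -0.0695, -0.0173, -0.0618, 0, 0, 0, 50, -0.0695, -0.0173, -0.0618, 0, 0, 0, 50, -0.0695, -0.0173, -0.0618, 0, 0, 0],
)

```text
clock: 22.15
position: [0.544, -0.0477, 0.01]
ee_rot: [0.992, 0.125, -0.003, -0.001]
ft_force: [1.0, 0.0, -0.5]
grip_width: 0.587
grasp_force: 0.0
```

Call:
step_arm(
  commands=[50, 0.009, 0.0022, 0, 0, 0, 0, 50, 0.017, 0.0042, 0, 0, 0, 0, 50, 0.025, 0.0062, 0, 0, 0, 0, 50, 0.033, 0.0082, 0, 0, 0, 0, 50, 0.041, 0.0102, 0, 0, 0, 0, 50, 0.049, 0.0122, 0, 0, 0, 0, 50, 0.057, 0.0142, 0, 0, 0, 0, 50, 0.065, 0.0162, 0, 0, 0, 0, 50, 0.0711, 0.0177, 0, 0, 0, 0, 50, 0.0711, 0.0177, 0, 0, 0, 0],
)

```text
clock: 23.4
position: [0.5868, -0.037, 0.0097]
ee_rot: [0.992, 0.125, -0.004, -0.001]
ft_force: [-1.7, -1.6, 1.3]
grip_width: 0.583
grasp_force: 0.8
```

Run:
```python
from h import *
o=get_obs();a=camera("wrist");print(o["position"],o["ft_force"])
slab(a,o,.018);print(a[40:320:8,256].tolist())
```

```text
[ 0.58678087 -0.03703947  0.00968587] [-1.74496583 -1.63450802  1.27438065]
slab n 573.0 639.8 t -225.2 -131.3 ((631.6776123046875, -26.300277709960938), (66.27691650390625, 93.8707504272461), 14.390334129333496) (142, 91, 241, 155)
[[174, 163, 151], [176, 165, 151], [164, 154, 142], [173, 163, 149], [162, 152, 140], [160, 150, 138], [154, 144, 134], [165, 132, 111], [168, 135, 113], [167, 135, 113], [164, 132, 112], [166, 133, 111], [149, 120, 101], [166, 131, 112], [166, 132, 112], [162, 129, 108], [165, 130, 109], [131, 108, 89], [163, 129, 109], [160, 129, 109], [163, 131, 110], [163, 130, 110], [163, 131, 111], [164, 130, 111], [207, 168, 142], [198, 161, 135], [213, 198, 184], [218, 204, 189], [124, 116, 106], [193, 141, 78], [194, 142, 80], [199, 145, 82], [199, 146, 81], [190, 138, 78], [254, 230, 130]]
```

The whole slab is on the felt: near edge 16 mm inside, with a felt strip visible at wrist rows 248–264. I'll back off, rise, and check.

Call:
step_arm(
  commands=[50, -0.015, -0.0037, 0, 0, 0, 0, 50, -0.04, -0.01, 0.005, 0, 0, 0, 50, -0.06, -0.015, 0.03, 0, 0, 0, 50, -0.06, -0.015, 0.08, 0, 0, 0, 50, -0.06, -0.015, 0.15, 0, 0, 0, 50, -0.06, -0.015, 0.22, 0, 0, 0, 50, -0.06, -0.015, 0.25, 0, 0, 0, 50, -0.06, -0.015, 0.25, 0, 0, 0, 50, -0.06, -0.015, 0.25, 0, 0, 0, 50, -0.06, -0.015, 0.25, 0, 0, 0],
)

```text
clock: 24.7
position: [0.5496, -0.046, 0.158]
ee_rot: [0.992, 0.126, -0.005, -0.001]
ft_force: [0.8, -0.1, 0.2]
grip_width: 0.582
grasp_force: 0.0
```

Run:
```python
from h import *
o=get_obs();a=camera("wrist");print(o["position"],o["ft_force"]);slab(a,o,.018)
for nm in("scene","side"):
    f=camera(nm);b=np.load(nm+".npy");d=(cv2.absdiff(f,b).max(2)>40).astype(np.uint8)
    d=cv2.morphologyEx(d,cv2.MORPH_OPEN,np.ones((3,3)))
    k,_,st,c=cv2.connectedComponentsWithStats(d)
    print(nm,[(st[i].tolist()) for i in range(1,k) if st[i][4]>15])
```

```text
[ 0.54957556 -0.0459848   0.15800798] [ 0.80625289 -0.08141802  0.22773838]
slab n 572.1 639.5 t -226.0 -130.9 ((631.186767578125, -26.485172271728516), (66.8738021850586, 94.81886291503906), 14.414258003234863) (201, 33, 122, 89)
scene [[211, 0, 31, 24, 548], [252, 0, 7, 5, 29], [238, 7, 6, 21, 101], [204, 15, 5, 10, 35], [204, 35, 5, 6, 29], [247, 36, 5, 5, 22], [233, 40, 9, 9, 52], [241, 53, 8, 10, 65], [236, 67, 9, 11, 74], [157, 71, 56, 10, 227], [225, 72, 31, 20, 198], [187, 91, 25, 5, 92], [250, 91, 7, 26, 132], [207, 104, 18, 35, 335], [237, 119, 26, 37, 370], [122, 122, 7, 8, 34], [228, 126, 6, 5, 25], [248, 126, 4, 6, 20], [224, 132, 12, 26, 180], [216, 139, 5, 6, 26], [143, 143, 68, 44, 775], [90, 152, 82, 36, 837], [238, 186, 8, 7, 41], [256, 189, 4, 5, 18], [222, 191, 33, 13, 142]]
side [[186, 0, 96, 154, 6998], [233, 0, 31, 22, 587], [289, 0, 19, 8, 93], [462, 0, 49, 114, 2237], [485, 45, 20, 6, 84], [423, 105, 34, 37, 414], [277, 118, 6, 3, 18], [315, 124, 5, 4, 19], [326, 125, 8, 3, 24], [341, 124, 10, 3, 30], [270, 127, 46, 42, 638], [405, 126, 27, 40, 295], [238, 133, 5, 5, 22], [461, 136, 23, 54, 214], [480, 149, 6, 12, 39], [254, 177, 29, 22, 422], [213, 179, 18, 15, 169]]
```

```bash
python3 -c "
from workcell import *
print(hand_in())"
```

```text
the job is handed in; nothing more can be done
None
```

The agate slab is turned over and lies flat on the felt, polished face down, about 16 mm inside the near edge and square to the board. The first tipping attempt slipped and the second went over; the pot, amethyst and stand were never touched, and I handed in at about 25 s.

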